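# Lock the new dust filter, close its access panel and hold it on the gasket

### The job

A new filter and a freshly glued gasket have gone into the bench dust extractor. Turn the filter's orange lock collar clockwise until its lug points at the green mark, then swing the access panel down and turn its quarter-turn fastener until the slot lines up with the two red marks, so that its key drops through the frame. Then press the panel down flush on the frame against the springy gasket and finish while still holding it pressed there, so that the glue can take; the fastener stays lined up, not locked yet, and the other things on the bench stay where they are.

Things in the scene. Friction and masses are not known exactly. Their poses are not given: they have to be found in the camera images.
- extractor: the bench dust extractor, a white sheet-metal box 190 mm (its x) by 210 mm (its y), fixed; origin at the centre of its underside, z up. The grey frame plate on top is 78 mm above the bench. The access panel hinges along the +y side; louvres and red switch are on the -x side, a grey hose spigot 24 mm long on the -y side
- keyway (a point): centre of the slot for the fastener's key in the frame plate, 78 mm above the bench, at x 0, y -76 mm of the extractor; 30 mm long (extractor's x), 10 mm wide. Between it and the filter bay a black springy gasket stands about 5 mm above the plate. The open bay spans x -68 to 68 and y -52 to 80 mm; the new filter's pleats on its floor are 29 mm above the bench
- collar_centre (a point): point on the vertical axis of the filter's orange lock collar, 52 mm above the bench. The collar is a ribbed cylinder 52 mm across, from 34 to 62 mm above the bench, at x 0, y +14 mm of the extractor; it is captive and only turns
- collar_lug (a point): middle of the upright lug on the side of the lock collar, 32.5 mm from its axis and 50 mm above the bench; the lug is 9 mm thick, reaches 41 mm from the axis, spans 40 to 60 mm above the bench and carries a white pointer line
- collar (a joint): turn of the lock collar in rad, growing clockwise seen from above; 0 to 0.3 at the start, where the lug points near a black mark on the filter; 1.05 where it points to the green mark (locked); it stops at 1.15. Takes 0.06 N m and stays where it is left
- panel_hinge (a point): point on the hinge axis of the access panel, at the middle of its width, 80 mm above the bench at y +92 mm of the extractor; the axis runs along the extractor's x. The panel is an aluminium sheet 172 mm wide along the hinge and 4 mm thick, 0.25 kg
- panel_edge (a point): middle of the panel's free edge, in mid thickness, 190 mm from the hinge axis; at the start it is the panel's highest part. The panel's outer face (with the fastener's wing) looks away from the bay while open
- panel (a joint): opening of the panel in rad: 0 flush on the frame, 1.57 upright, 1.85 to 2.05 leaning back at the start, stop at 2.1. It stays where left above about 1 rad and sinks shut below. It rests at about 0.054 on its fastener's key, or about 0.03 on the gasket once the key drops through. Pressing it from there to 0 takes about 1.3 N m (10 N at panel_press); let go, it rises again
- panel_press (a point): a bare spot on the outer face of the panel, 125 mm from the hinge axis in the middle of its width, between the fastener and the black label field (60 to 110 mm from the axis). With the panel flush, this face lies 82.5 mm above the bench; z is the face's outward normal
- fastener_grip (a point): middle of the wing of the steel quarter-turn fastener on the panel's outer face, 168 mm from the hinge axis: an upright bar 30 mm long (its x axis), 9 mm thick (its y), 20 mm high; this point is 14 mm above the panel's face. It stands on a round head 31 mm across, 5 mm high. A dark slot line runs along the wing; the 24 x 5 mm cross key, down to 9 mm under the panel, lies the same way
- fastener (a joint): turn of the fastener in rad, growing anticlockwise seen from above (panel down); 0 where its slot line lies along the two red marks on the panel, which run parallel to the hinge, and its key lies along the keyway; 0.8 to 1.45 at the start; range -0.6 to 1.6, takes 0.05 N m, stays where it is left. The key drops into the keyway within about 0.2 of 0
- old_filter: the worn-out round filter taken out of the machine, grey with brown pleats, 104 mm across and 16 mm high, lying flat; bystander; origin at the centre of its underside
- green_wax_block: block of green carving wax, 30 x 45 x 16 mm; bystander; origin at the centre of its underside
- chasing_hammer: small hammer with a wooden handle, 212 mm long, lying flat; bystander; origin under its middle
- screw_jar: little blue jar with a white screw top, 34 mm across and 36 mm high; bystander; origin at the centre of its underside
- paint_marker: black marker pen with a red end, 135 mm long, lying flat; bystander; origin under its middle

How it is judged:
By the outcome, as a careful person would: the job done as asked, in the order asked, and still so for the second after the job is handed in, while the arm keeps its last pose, push and grip.
It also fails if it takes over 72 s, if anything falls off the work surface, if the arm or the gripper's body presses on something with over 40 N, if the wrist force passes 120 N, or if a joint passes its speed limit or range.

### The arm

A 6-joint arm with a two-finger parallel gripper is mounted at the origin on a cart in front of the work surface, level with it; the furniture and walls round the work are solid. World frame = base frame: x ahead of the robot, y to its left, z up, the work surface at z = 0. Lengths are in m, angles in rad, forces in N, time in s.
With the tool pointing down it reaches from about 0.375 to 0.9 m from the base axis. Payload 3.1 kg.
Tool frame: the origin (TCP) lies at the very end of the fingers, on their centre line; the grasp point (between the pads) lies 19 mm behind it; z points along the fingers, y is the line along which they close (so a half turn about z gives the same grasp; the last joint's range is limited). The gripper opens to 85 mm and grips with 20 to 120 N. Pads are 22 mm wide; open, the fingers measure 114 mm over their backs; the gripper's body (76 mm by 85 mm) begins 54 mm behind the grasp point. The pads swing forward as they close: fully open they stand 13 mm farther back than shut.
Start: joints at [0.994, 0.527, 1.433, -0, 1.181, -0.178], TCP at [0.243, 0.576, 0.231] pointing down, gripper open.
Joint ranges: [-3.08, 3.08], [-0.75, 2.2], [0.22, 2.44], [-1.43, 4.57], [0, 2.65], [-2.85, 2.85]. Speed limits (rad/s): [2.79, 2.79, 3.14, 3.14, 3.14, 3.14].

### API

Orientations are given as a rotation vector (axis times angle).
In Python, from bench import ctrl, sense, viewer gives the robot as it stands. The module is installed in compiled form; this text tells all that it offers. Calls block until the motion is done:
- ctrl.goto(position, orientation): joint-space move of the TCP to a pose.
- ctrl.move_l(position, max_speed=0.15, rot=None, contact_N=None): straight line of the TCP; rot=None keeps the orientation; max_speed is the mean speed in m/s. With contact_N (N) it stops when the force on the tool has changed by that much, and returns True; else False.
- ctrl.set_joints(angles): joint-space move.
- ctrl.set_gripper(opening, f_grip=None): opening from 0.0 (shut) to 1.0 (fully open); f_grip is the grip in N (None keeps the last); returns when the fingers have stopped.
- ctrl.pause(seconds).
- ctrl.solve_ik(position, orientation): joint angles nearest the present ones, or None.
- sense(): the state.
- viewer.read_camera(name): name is "scene" or "top" or "wrist"; returns a dict with "color" (420x560x3 uint8, red, green, blue), "fx", "fy", "cx", "cy" (pixels), "T" (4x4, takes a point from camera to world coordinates). Camera axes: x right, y down, z forward; pixel columns grow to the right and rows downward; lengths in m; the calibration is good to about 2 mm. A picture is of the moment at which its call begins. There is no depth.
A pose or a line that the arm cannot do raises ctrl.MotionError and nothing moves.
- ctrl.hand_in(): hands the job in; it is judged then, once.
The state is a dict: "time_s": time; "joint_positions": joint angles; "dq": joint speeds; "joint_torque": joint torques, N m; "tool_pos": TCP position; "orientation": TCP orientation; "wrist_force": force on the tool from outside, world axes, zero at the start; "moment": the same for the moment, N m; "opening": opening from 0.0 (shut) to 1.0 (fully open); "finger_force": force on a finger pad.
Only numpy, scipy, OpenCV 4.12 (cv2) and the standard library are available. Lean on these libraries where they do the work, as an engineer would, in place of code of your own. Each camera call takes 0.05 s, during which the arm holds its last target. There are 200 camera calls.

## Working session

There is one attempt and no reset: what is moved stays moved. The work goes in short steps, each a Python script; the robot and the scene stay as the last script left them, time stands still between calls to the robot, and variables do not carry over. Pictures are saved under pics/ and viewed, at most 10 in all, crops included, and the job is handed in when it is done.

```bash
mkdir -p pics && python3 - <<'E'
from bench import ctrl, sense, viewer
import cv2, numpy as np
for n in ["scene","top"]:
    d=viewer.read_camera(n); cv2.imwrite(f"pics/{n}0.png",d["color"][:,:,::-1])
    np.savez(f"pics/{n}0.npz",**d)
    print(n,d["fx"],d["fy"],d["cx"],d["cy"],np.round(d["T"],4).tolist())
s=sense();print(s["time_s"],s["wrist_force"],s["orientation"])
E
```

```text
scene 380.18978564239893 380.18978564239893 278.7907180335888 210.5405348644762 [[0.8278, -0.2964, 0.4764, 0.1701], [-0.561, -0.4497, 0.695, -0.7459], [0.0082, -0.8425, -0.5386, 0.5485], [0.0, 0.0, 0.0, 1.0]]
top 447.17050866648117 447.17050866648117 275.77676441803266 201.30826102646535 [[-0.0042, -0.9954, 0.096, 0.5144], [-1.0, 0.0038, -0.005, -0.1479], [0.0046, -0.0961, -0.9954, 1.0808], [0.0, 0.0, 0.0, 1.0]]
0.1 [-0.36481355 -0.18535924  0.26626186] [-6.22081408e-01 -3.07866682e+00  2.91764740e-03]
```

View pics/scene0.png

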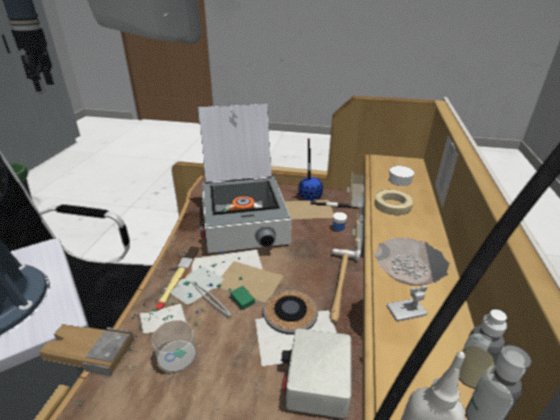

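View pics/top0.png

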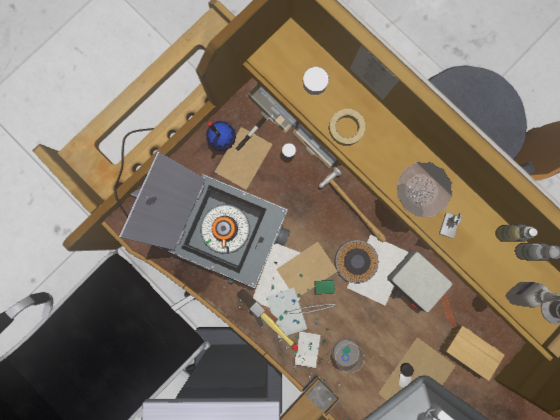

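Scene: the extractor is at about (245,215) with its panel open behind it, and the orange collar is in the bay. Top: frame around (235,230), collar at (224,228), panel leaning to the left. I'll zoom in on the top view.

```bash
cat > h.py <<'E'
import numpy as np, cv2
from bench import ctrl, sense, viewer
from scipy.spatial.transform import Rotation as R
def cam(n): return viewer.read_camera(n)
def plane(d,uv,z):
    uv=np.atleast_2d(uv).astype(float); T=d["T"]
    r=np.c_[(uv[:,0]-d["cx"])/d["fx"],(uv[:,1]-d["cy"])/d["fy"],np.ones(len(uv))]@T[:3,:3].T
    return T[:3,3]+r*((z-T[2,3])/r[:,2])[:,None]
def ray(d,uv):
    r=d["T"][:3,:3]@np.array([(uv[0]-d["cx"])/d["fx"],(uv[1]-d["cy"])/d["fy"],1]); return d["T"][:3,3],r/np.linalg.norm(r)
def cross(rays):
    A=sum(np.eye(3)-np.outer(r,r) for o,r in rays); b=sum((np.eye(3)-np.outer(r,r))@o for o,r in rays); return np.linalg.solve(A,b)
def proj(d,P):
    P=np.atleast_2d(P); p=(P-d["T"][:3,3])@d["T"][:3,:3]; return np.c_[p[:,0]/p[:,2]*d["fx"]+d["cx"],p[:,1]/p[:,2]*d["fy"]+d["cy"]]
def orange(d):
    h=cv2.cvtColor(d["color"],cv2.COLOR_RGB2HSV); return cv2.inRange(h,(5,170,120),(16,255,255))
def down(yaw): # tool z down, tool y axis at angle yaw in world
    y=np.array([np.cos(yaw),np.sin(yaw),0]); z=np.array([0,0,-1.]); return R.from_matrix(np.c_[np.cross(y,z),y,z])
E
python3 - <<'E'
from h import *
t=dict(np.load("pics/top0.npz")); s=dict(np.load("pics/scene0.npz"))
a=cv2.resize(t["color"][145:290,112:292],None,fx=4.4,fy=4.1,interpolation=cv2.INTER_CUBIC)
a=cv2.resize(t["color"][145:290,112:292],None,fx=4,fy=4,interpolation=cv2.INTER_CUBIC)
cv2.imwrite("pics/topc.png",a[:,:,::-1])
a=cv2.resize(s["color"][100:250,190:300],None,fx=4,fy=4,interpolation=cv2.INTER_CUBIC)
cv2.imwrite("pics/scenec.png",a[:,:,::-1])
for d,b in((t,(180,270,200,260)),(s,(190,300,180,230))):
    m=orange(d); k=np.zeros_like(m);k[b[2]:b[3],b[0]:b[1]]=m[b[2]:b[3],b[0]:b[1]]
    ys,xs=np.nonzero(k);print(len(xs),xs.mean(),ys.mean())
E
```

```text
152 223.3815789473684 227.7565789473684
82 242.70731707317074 204.8780487804878
```

View pics/topc.png

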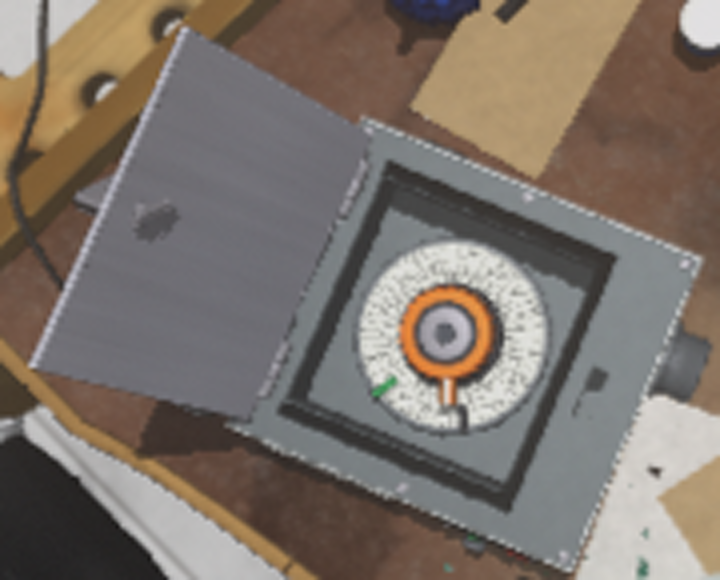

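View pics/scenec.png

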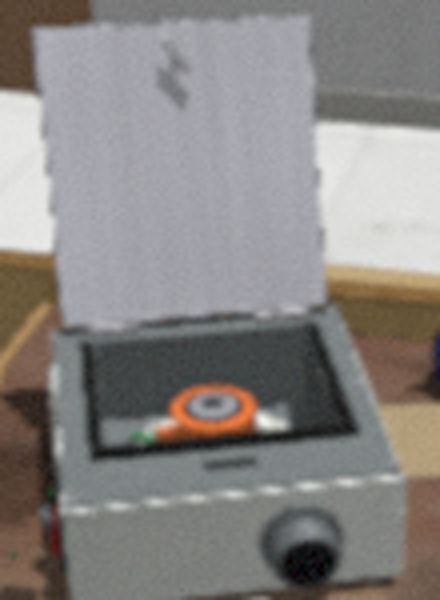

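Top crop: frame corners at (365,118), (700,260), (572,572) and (230,428). The collar centre is at (446,333), the lug at (447,395) by the black mark, and the green mark at (384,387). Scene crop: front frame corners at (65,510) and (402,478), and the keyway at (230,463).

```bash
python3 - <<'E'
from h import *
t=dict(np.load("pics/top0.npz")); s=dict(np.load("pics/scene0.npz"))
T=lambda u,v:np.array([u/4-.4+112,v/4-.4+145]); S=lambda u,v:np.array([u/4-.4+190,v/4-.4+100])
for n,a,b in(("-x-y",(572,572),(65,510)),("+x-y",(700,260),(402,478)),("collar top",(446,333),(212,402)),("keyway",(597,378),(230,463)),("panel edge L(-x)",(35,365),(38,28)),("panel edge R",(183,28),(308,18))):
    print(n,np.round(cross([ray(t,T(*a)),ray(s,S(*b))]),4))
P=plane(t,[T(*p) for p in((365,118),(700,260),(572,572),(230,428))],.078)
print(np.round(P,4)); c=P.mean(0)
ey=P[0]+P[3]-P[1]-P[2]; ex=P[0]+P[1]-P[2]-P[3]; print("c",c,np.linalg.norm(ex)/2,np.linalg.norm(ey)/2,np.degrees([np.arctan2(ex[1],ex[0]),np.arctan2(-ey[0],ey[1])]))
C=plane(t,T(446,333),.062)[0];L=plane(t,T(448,405),.060)[0];G=plane(t,T(384,387),.034)[0];B=plane(t,T(462,418),.034)[0]
print("collar",C);
for n,q in(("lug",L),("green",G),("black",B)): print(n,np.hypot(*(q-C)[:2]),np.degrees(np.arctan2(*(q-C)[1::-1])))
for q in ((C[0],C[1],.16),): 
    print(ctrl.solve_ik(q,down(np.radians(67)).as_rotvec()))
E
```

```text
-x-y [ 0.4195 -0.1052  0.0764]
+x-y [ 0.592  -0.1769  0.0736]
collar top [ 0.5516 -0.0327  0.0642]
keyway [ 0.5216 -0.1165  0.0762]
panel edge L(-x) [0.5311 0.1334 0.2571]
panel edge R [0.6885 0.0698 0.2539]
[[ 0.6737  0.012   0.078 ]
 [ 0.5924 -0.1772  0.078 ]
 [ 0.4197 -0.1053  0.078 ]
 [ 0.4996  0.0851  0.078 ]]
c [ 0.54634901 -0.04636204  0.078     ] 0.18794569667937813 0.20616641960433085 [-22.68857198 -23.02650162]
collar [ 0.55254688 -0.03292372  0.062     ]
lug 0.04077063031828041 -178.31605577835234
green 0.04936882262131454 127.75614891765211
black 0.04881315149246503 -172.35721591580963
[-2.61416206e-01  5.27980040e-01  1.68277313e+00 -4.44089210e-16
  9.30839481e-01 -1.43078680e+00]
```

```bash
cat >> h.py <<'E'
YAW=np.radians(-22.85); C0=np.array([.5463,-.0464])
def W(x,y,z):
    c,s=np.cos(YAW),np.sin(YAW); return np.array([C0[0]+c*x-s*y,C0[1]+s*x+c*y,z])
def st(): 
    s=sense(); return round(s["time_s"],1),np.round(s["tool_pos"],4),np.round(s["wrist_force"],1),np.round(s["moment"],2),round(s["opening"],3),np.round(s["joint_positions"],2)
E
python3 - <<'E'
from h import *
C=W(0,.014,.0)
for a in (92,38,-88,-142):
    for z in (.42,.04): print(a,z,ctrl.solve_ik([C[0],C[1],z],down(np.radians(a)).as_rotvec()))
p=sense()["tool_pos"]; ctrl.move_l([p[0],p[1],.40],.3)
o=down(np.radians(92)).as_rotvec()
ctrl.goto([C[0],C[1],.40],o); ctrl.move_l([C[0],C[1],.17],.2)
d=cam("wrist");np.savez("pics/w1.npz",**d);cv2.imwrite("pics/w1.png",d["color"][:,:,::-1]); print(st(),np.round(d["T"],3).tolist())
E
```

```text
92 0.42 [-2.62828486e-01  2.63578395e-01  1.33565907e+00 -4.44089210e-16
  1.54235519e+00 -1.86853140e+00]
92 0.04 [-2.62828486e-01  7.22947117e-01  1.75217010e+00 -4.44089210e-16
  6.66475432e-01 -1.86853140e+00]
38 0.42 [-2.62828486e-01  2.63578395e-01  1.33565907e+00 -4.44089210e-16
  1.54235519e+00 -9.26053601e-01]
38 0.04 [-2.62828486e-01  7.22947117e-01  1.75217010e+00 -4.44089210e-16
  6.66475432e-01 -9.26053601e-01]
-88 0.42 [-2.62828486e-01  2.63578395e-01  1.33565907e+00 -8.88178420e-16
  1.54235519e+00  1.27306126e+00]
-88 0.04 [-2.62828486e-01  7.22947117e-01  1.75217010e+00 -1.33226763e-15
  6.66475432e-01  1.27306126e+00]
-142 0.42 [-2.62828486e-01  2.63578395e-01  1.33565907e+00 -4.44089210e-16
  1.54235519e+00  2.21553905e+00]
-142 0.04 [-2.62828486e-01  7.22947117e-01  1.75217010e+00 -4.44089210e-16
  6.66475432e-01  2.21553905e+00]
(4.6, array([ 0.5526, -0.0337,  0.1711]), array([-0.7,  0.6, -0. ]), array([ 0.  , -0.01,  0.05]), 0.996, array([-0.26,  0.51,  1.67,  0.  ,  0.95, -1.87])) [[-0.035, 0.953, 0.3, 0.476], [0.999, 0.034, 0.01, -0.036], [-0.0, 0.3, -0.954, 0.313], [0.0, 0.0, 0.0, 1.0]]
```

View pics/w1.png

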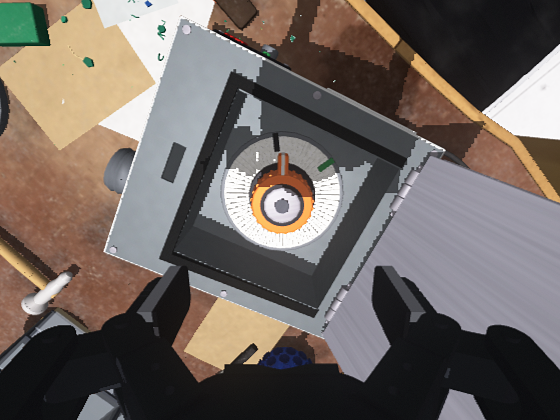

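Wrist view: collar hub at (283,206), lug at (283,163), black mark (277,143), green mark (327,164), keyway (173,162). The bay is clear. I'll check these numbers, then grip and turn.

```bash
python3 - <<'E'
from h import *
d=dict(np.load("pics/w1.npz")); t=dict(np.load("pics/top0.npz"))
C=cross([ray(d,(283,206)),ray(t,(223.1,227.9))]); print("hub",C, W(0,.014,.062))
print("key",cross([ray(d,(173,162)),ray(t,(260.9,239.1))]),plane(d,(173,162),.078),W(0,-.076,.078))
h=cv2.cvtColor(d["color"],cv2.COLOR_RGB2HSV)
g=cv2.inRange(h,(45,90,30),(90,255,255)); g[:130]=0;g[200:]=0;g[:,:300]=0;g[:,350:]=0
ys,xs=np.nonzero(g);G=plane(d,(xs.mean(),ys.mean()),.034)[0]
for n,q in(("lugtop",plane(d,(282.5,155),.06)[0]),("green",G),("black",plane(d,(277,143),.034)[0])):
    v=(q-W(0,.014,0))[:2]; print(n,np.hypot(*v),np.degrees(np.arctan2(v[1],v[0]))%360)
E
```

```text
hub [ 0.55279273 -0.0318965   0.0588793 ] [ 0.55173648 -0.03349866  0.062     ]
key [ 0.52294814 -0.12036387  0.05799353] [[ 0.51578616 -0.11518089  0.078     ]] [ 0.51678769 -0.11643587  0.078     ]
lugtop 0.041639450279450874 179.63912121430346
green 0.05024930041593232 128.5714925662255
black 0.04863050461089607 185.50725457247813
```

```bash
python3 - <<'E'
from h import *
C=(W(0,.014,0)+np.array([.5525,-.0325,0]))/2
ctrl.move_l([C[0],C[1],.037],.12,contact_N=8); print(st())
ctrl.set_gripper(0.0,25); print(st())
q=np.array(sense()["joint_positions"]); n=4
for i in range(n):
    q[5]+=np.radians(52)/n; ctrl.set_joints(q)
ctrl.pause(.2); print(st())
ctrl.set_gripper(1.0); ctrl.move_l([C[0],C[1],.17],.2); 
q=np.array(sense()["joint_positions"]); q[5]-=np.radians(52); ctrl.set_joints(q)
d=cam("wrist");np.savez("pics/w2.npz",**d);cv2.imwrite("pics/w2.png",cv2.resize(d["color"][100:270,190:370,::-1],None,fx=3,fy=3)); print(st())
E
```

```text
(5.8, array([ 0.5527, -0.0331,  0.0376]), array([-0. , -0.2,  0.3]), array([ 0.04,  0.04, -0.  ]), 1.001, array([-0.26,  0.73,  1.75, -0.  ,  0.66, -1.87]))
(6.2, array([ 0.5524, -0.0329,  0.0377]), array([-0.7,  1.5,  5.5]), array([ 0.15,  0.14, -0.05]), 0.601, array([-0.26,  0.73,  1.75,  0.  ,  0.66, -1.87]))
(7.8, array([ 0.5521, -0.0338,  0.0378]), array([-2. , -6.2,  2.3]), array([-0.92,  0.35, -0.04]), 0.596, array([-0.26,  0.73,  1.75, -0.  ,  0.66, -0.97]))
(10.0, array([ 0.5509, -0.0327,  0.1685]), array([ 0.4, -0.3,  0.5]), array([ 0.01,  0.02, -0.06]), 0.999, array([-0.26,  0.51,  1.68,  0.  ,  0.95, -1.87]))
```

View pics/w2.png

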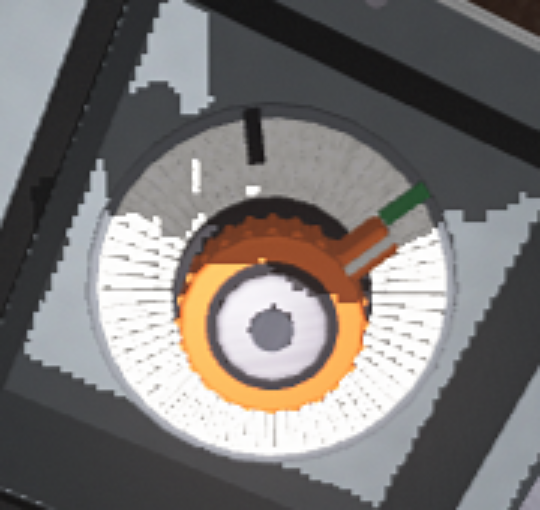

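The lug is now next to the green mark: pointer line from (347,270) to (390,240), green mark from (383,217) to (425,188). I'll compute what angle remains.

```bash
python3 - <<'E'
from h import *
d=dict(np.load("pics/w2.npz"))
P=lambda u,v,z:plane(d,(u/3-.33+190,v/3-.33+100),z)[0][:2]
hub=P(271,328,.062); print("hub",hub,W(0,.014,0))
a=lambda v:np.degrees(np.arctan2(v[1],v[0]))
c=W(0,.014,0)[:2]
for n,i,o,z in(("ptr",(347,270),(390,240),.06),("green",(383,217),(425,188),.034),("black",(262,162),(253,110),.034)):
    i,o=P(*i,z),P(*o,z); 
    for cc in (hub,c): print(n,"dir",a(o-i),"in",a(i-cc),"out",a(o-cc),"r",np.hypot(*(o-cc)),np.hypot(*(i-cc)))
E
```

```text
hub [ 0.55164066 -0.03259982] [ 0.55173648 -0.03349866  0.        ]
ptr dir 127.98650064983656 in 129.4601795694782 out 128.94317395551244 r 0.04034387351341144 0.026191844504994278
ptr dir 127.98650064983656 in 128.4029733123761 out 128.25956026060183 r 0.04110611416896161 0.026951290918013546
green dir 127.45186519939425 in 129.7972534360294 out 129.1867076792912 r 0.05683229065657066 0.04204316464482282
green dir 127.45186519939425 in 129.1255854488215 out 128.69557647313326 r 0.057591629858817585 0.042798025390271895
black dir -168.3691037968869 in -174.49277753417624 out -172.88389054647146 r 0.05701224682323742 0.04206985043467326
black dir -168.3691037968869 in -175.7233389727255 out -173.7923514697451 r 0.0570031444710478 0.04208867143723426
```

The pointer is within about 0.5° of the green mark, so the collar is done. Next I'll push the panel over from behind with shut fingers, clear of the fastener.

```bash
python3 - <<'E'
from h import *
t=dict(np.load("pics/top0.npz")); s=dict(np.load("pics/scene0.npz"))
print("rail corner z", cross([ray(t,(68,243)),ray(s,(176,167))]))
ctrl.set_gripper(0.0,25)
p=sense()["tool_pos"]; ctrl.move_l([p[0],p[1],.40],.3)
o=down(YAW).as_rotvec()
ctrl.goto(W(-.05,.205,.40),o)
print("down",ctrl.move_l(W(-.05,.205,.215),.2,contact_N=8),st())
d=cam("scene");cv2.imwrite("pics/s3.png",d["color"][:,:,::-1])
for y in (.16,.12,.08,.04,.0,-.02):
    c=ctrl.move_l(W(-.05,y,.215),.09,contact_N=25); print(y,c,st()[1:3])
    if c: break
ctrl.pause(.5)
d=cam("scene");np.savez("pics/s4.npz",**d);a=d["color"][60:260,150:340,::-1]
cv2.imwrite("pics/s4.png",cv2.resize(a,None,fx=3,fy=3)); print(st())
E
```

```text
rail corner z [0.51867821 0.34228304 0.00968546]
down False (14.7, array([0.5808, 0.162 , 0.2162]), array([ 0.3, -0.1, -0.3]), array([0.03, 0.  , 0.06]), 0.001, array([ 0.09,  0.51,  1.51, -0.  ,  1.12,  0.49]))
0.16 False (array([0.564 , 0.1202, 0.2186]), array([0.9, 1.1, 0.9]))
0.12 False (array([0.5465, 0.0828, 0.2147]), array([ 0.3, -0.9, -0.9]))
0.08 False (array([0.5312, 0.0463, 0.2151]), array([-0. ,  0.3, -0.6]))
0.04 False (array([0.5158, 0.0096, 0.2151]), array([0.2, 0.2, 0.1]))
0.0 False (array([ 0.5003, -0.0271,  0.2151]), array([-0.4,  1.9, -0. ]))
-0.02 False (array([ 0.4925, -0.0455,  0.215 ]), array([ 0.6, -0.9, -0.4]))
(18.7, array([ 0.4925, -0.0453,  0.215 ]), array([ 0.8, -0.6, -0.5]), array([0.02, 0.04, 0.02]), -0.002, array([-0.32,  0.38,  1.77,  0.  ,  0.99,  0.08]))
```

View pics/s4.png

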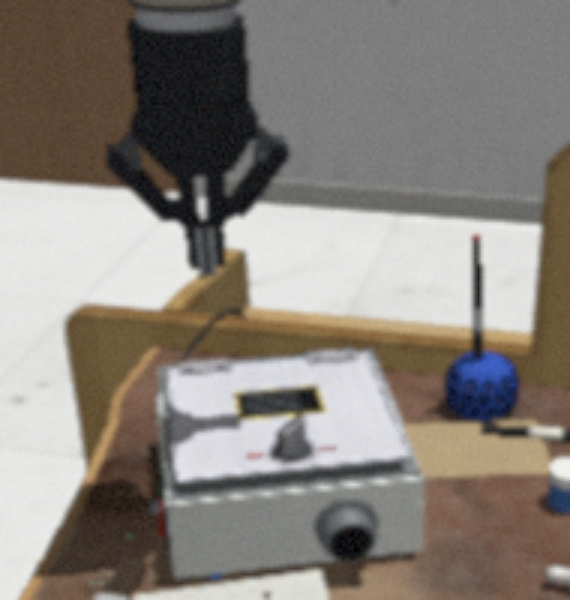

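The panel is down, with the wing at about (293,440) in the crop and red marks either side of it. Next, a close look at the fastener.

```bash
python3 - <<'E'
from h import *
ctrl.set_gripper(1.0)
F=W(0,-.076,.19)
ctrl.goto(F,down(np.radians(-60)).as_rotvec()); ctrl.pause(.2)
d=cam("wrist");np.savez("pics/w5.npz",**d); print(st())
uv=proj(d,[W(0,-.076,.1),W(.03,-.076,.095)]);print(uv)
u,v=uv[0].astype(int); a=d["color"][max(0,v-75):v+75,max(0,u-95):u+95,::-1]; print(max(0,u-95),max(0,v-75),a.shape)
cv2.imwrite("pics/w5.png",cv2.resize(a,None,fx=4,fy=4,interpolation=cv2.INTER_CUBIC))
E
```

```text
(20.3, array([ 0.5166, -0.1155,  0.1904]), array([-0.3, -0.1,  0.1]), array([ 0.  ,  0.06, -0.  ]), 1.004, array([-0.43,  0.46,  1.72,  0.  ,  0.97,  0.61]))
[[282.56662112 214.84166857]
 [313.36016062 190.7718527 ]]
187 139 (150, 190, 3)
```

View pics/w5.png

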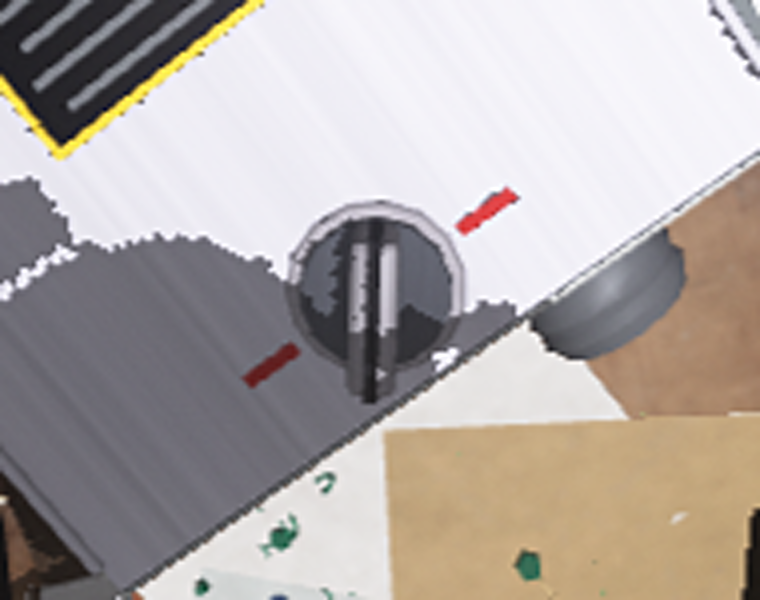

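The wing's slot line runs from (376,222) to (370,400). The red marks are at (270,365) and (487,211).

```bash
python3 - <<'E'
from h import *
d=dict(np.load("pics/w5.npz"))
P=lambda u,v,z:plane(d,(u/4-.4+187,v/4-.4+139),z)[0][:2]
a=lambda v:np.degrees(np.arctan2(v[1],v[0]))
s0,s1=P(376,222,.115),P(370,400,.115); r0,r1=P(270,365,.091),P(487,211,.091)
print("slot",a(s0-s1),np.hypot(*(s0-s1)),(s0+s1)/2,"red",a(r1-r0),np.hypot(*(r1-r0)),(r0+r1)/2,"pred",W(0,-.076,0))
E
```

```text
slot 28.24121003554372 0.03431926341175478 [ 0.518688   -0.11292547] red -23.216629817281397 0.05454988202346474 [ 0.51633704 -0.11501622] pred [ 0.51678769 -0.11643587  0.        ]
```

```bash
python3 - <<'E'
from h import *
F=np.array([.5168,-.1152,0]); o=down(np.radians(-61.8)).as_rotvec()
ctrl.move_l(F+[0,0,.14],.1,rot=o); print("down",ctrl.move_l(F+[0,0,.101],.06,contact_N=6),st())
ctrl.set_gripper(0.0,30); print(st())
q=np.array(sense()["joint_positions"])
for i in range(4):
    q[5]+=np.radians(51.4)/4; ctrl.set_joints(q)
ctrl.pause(.2); print(st())
ctrl.set_gripper(0.6); print(st()); p=sense()["tool_pos"]
ctrl.move_l([p[0],p[1],.19],.12); q=np.array(sense()["joint_positions"]); q[5]-=np.radians(51.4); ctrl.set_joints(q); ctrl.pause(.2)
d=cam("wrist");np.savez("pics/w6.npz",**d); print(st())
a=d["color"][139:289,187:377,::-1]
cv2.imwrite("pics/w6.png",cv2.resize(a,None,fx=4,fy=4,interpolation=cv2.INTER_CUBIC))
E
```

```text
down False (21.8, array([ 0.5169, -0.1152,  0.1009]), array([-0.2,  0.2, -1. ]), array([ 0.02, -0.05,  0.07]), 1.002, array([-0.43,  0.6 ,  1.78,  0.  ,  0.76,  0.65]))
(22.5, array([ 0.5166, -0.1149,  0.1011]), array([-0.8,  1.4,  2.5]), array([0.07, 0.02, 0.01]), 0.094, array([-0.43,  0.6 ,  1.79,  0.  ,  0.76,  0.65]))
(24.0, array([ 0.5165, -0.1148,  0.1009]), array([ 0.5,  0.8, -4.9]), array([-0.36, -0.24,  0.03]), 0.094, array([-0.43,  0.6 ,  1.79,  0.  ,  0.76,  1.54]))
(24.5, array([ 0.5167, -0.1149,  0.1013]), array([-0.1,  0.6,  0.6]), array([-0.03,  0.  ,  0.01]), 0.599, array([-0.43,  0.6 ,  1.78,  0.  ,  0.76,  1.54]))
(26.5, array([ 0.5161, -0.1147,  0.1894]), array([-0.2,  0.1,  0.1]), array([ 0.01, -0.04,  0.04]), 0.601, array([-0.43,  0.46,  1.72,  0.  ,  0.97,  0.65]))
```

View pics/w6.png

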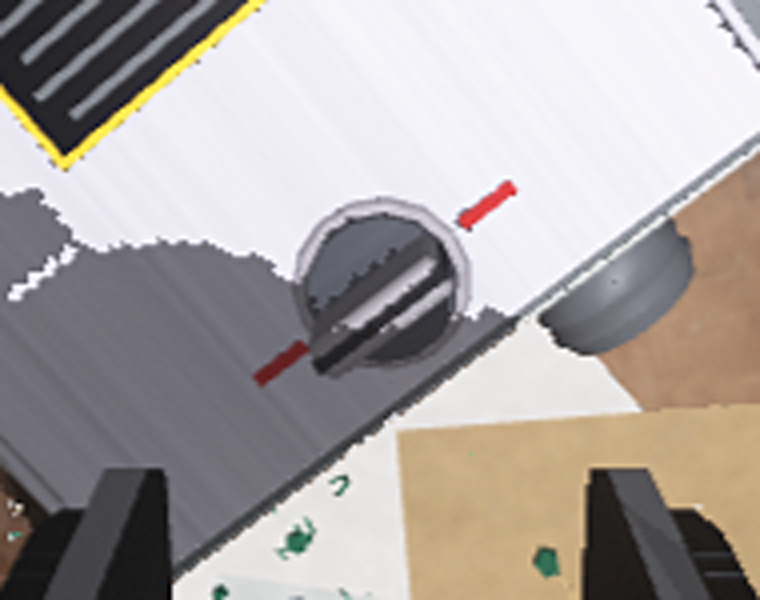

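The slot lines up with the red marks to within about 2°. Next I'll press with shut fingers at panel_press. The height at contact will show whether the key dropped through.

```bash
python3 - <<'E'
from h import *
d=dict(np.load("pics/w6.npz"))
P=lambda u,v,z:plane(d,(u/4-.4+187,v/4-.4+139),z)[0][:2]
a=lambda v:np.degrees(np.arctan2(v[1],v[0]))
print("slot",a(P(449,276,.111)-P(320,368,.111)),"red",a(P(487,205,.0875)-P(280,363,.0875)))
ctrl.set_gripper(0.0,40)
o=down(YAW).as_rotvec(); p=lambda z:W(0,-.033,z)
ctrl.goto(p(.13),o); ctrl.move_l(p(.097),.08); ctrl.pause(.3); print(st()[1:3])
print("touch",ctrl.move_l(p(.080),.01,contact_N=2.5),st()[:3])
z=sense()["tool_pos"][2]; f0=0
for i in range(14):
    z-=.0006; ctrl.move_l(p(z),.02); ctrl.pause(.15); s=st(); print(round(z,4),s[1][2],s[2])
    if abs(s[2][2])>17: break
print(st())
E
```

```text
slot -24.730613173775204 red -23.115378142134976
(array([ 0.5338, -0.0769,  0.0974]), array([ 0.2, -0.2,  0.5]))
touch True (29.6, array([ 0.5334, -0.0768,  0.0852]), array([-0.1,  0.2,  2.7]))
0.0846 0.0847 [-0.3 -0.1  4.8]
0.084 0.0841 [-1.5  0.9  5.2]
0.0834 0.0835 [-1.6 -0.4  5.7]
0.0828 0.083 [-0.7 -0.2  7.3]
0.0822 0.0826 [-2.  -0.1  6.6]
0.0816 0.0825 [-2.3 -1.  10.7]
0.081 0.0825 [-3.5 -0.5 15.6]
0.0804 0.0825 [-4.6  0.6 19.3]
(32.8, array([ 0.5335, -0.0769,  0.0825]), array([-4.6,  0.6, 19.3]), array([ 0.02,  0.78, -0.02]), 0.0, array([-0.35,  0.64,  1.77, -0.  ,  0.73,  0.05]))
```

```bash
python3 - <<'E'
from h import *
ctrl.pause(.5); print(st()[:3]); d=cam("scene"); a=d["color"][150:340,160:400,::-1]
cv2.imwrite("pics/s7.png",cv2.resize(a,None,fx=3,fy=3,interpolation=cv2.INTER_CUBIC))
E
```

```text
(33.3, array([ 0.5335, -0.0769,  0.0824]), array([-4.8,  0.8, 18.8]))
```

View pics/s7.png

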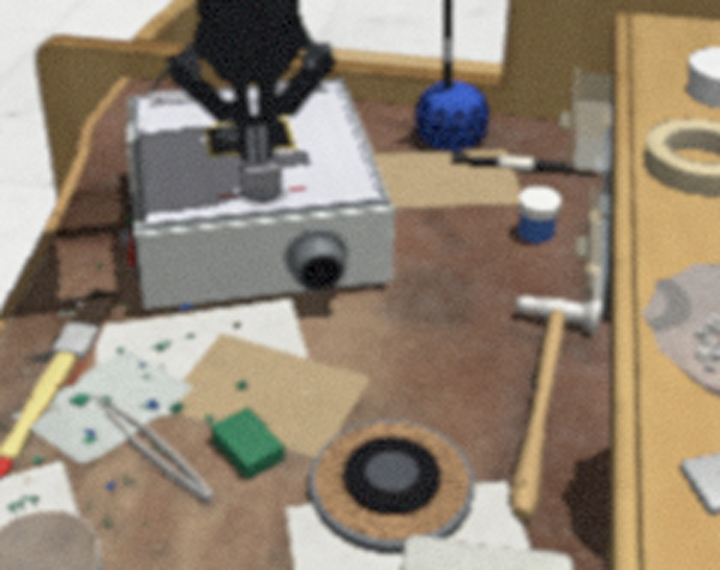

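The panel sits flush under the fingers at about (260,160), the wing at (262,183) lies along the red marks, and the other things on the bench haven't moved.

```bash
python3 -c "
from bench import ctrl
print(ctrl.hand_in())"
```

```text
the job is handed in; nothing more can be done
None
```

I turned the collar to the green mark, swung the panel down, lined up the fastener so its key dropped through, and handed in at about 33 s of the 72 s allowed, with the panel held flush at about 19 N; the other things on the bench were not moved.

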